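Draw out and hold the sprung stencil arm

TASK

Get the dot stencil ready for the spray painter: lower the green stencil by its eye over the brass post so that it lies flat on the aluminium bed, pointing straight out along the arm with its dot end towards the yellow foam, and let go of it. Then take the black pull grip and draw the sprung arm out until its orange pointer stands over the red band on the ruler, and finish while still holding it there by the grip, because the spring pulls it back. Leave the paint jar, tape roll and sanding block where they are.

Things in the scene. Friction and masses are not known exactly. Their poses are not given: they have to be found in the camera images.
- jig: Fixed jig: plywood base 440 x 125 x 12 mm with a dark outer tube (28 mm dia, axis 50 mm up, two blue clamps), a white ruler and at its far end a yellow-topped foam letter 42 mm high. Origin on the bench under the tube's mouth; x = direction in which the arm draws out, z up. Ruler along x at y = -62 mm, top 30 mm up. Only the moving carriage rises above 67 mm.
- carriage: Sprung arm: 14 mm steel rod in the tube, with a flat bed 44 mm wide, its top 60 mm above the bench. Slides 0 to 140 mm along jig x; a spring pulls it home (4 N at home, 10 N at 120 mm); it starts home. Origin: the jig's origin while home, moves with the arm; axes as the jig's. In its frame: pull grip x = 75 mm, post x = 130 mm, bed x = 90 to 215 mm.
- pull_grip (a point): Centre of the black upright pull grip on the carriage: a square bar 18 x 18 mm, 55 mm tall, its top 115 mm above the bench; this point is half-way up, 27.5 mm under its top. Free all round, 66 mm from the tube, so it can be pinched from above across either pair of sides. Axes as the carriage's.
- post (a point): Foot of the upright brass post, on the top surface of the bed (60 mm above the bench). Post 10 mm dia, 30 mm tall, the top 8 mm tapered to 5 mm dia. Axes as the carriage's: x is the drawing-out direction, z up.
- pointer_tip (a point): Tip of the orange needle (4 mm dia) that sticks out sideways from the carriage over the ruler, 43 mm above the bench. Axes as the carriage's.
- cursor: Red band (length mark) fixed across the ruler: 12 mm along the arm's travel, 30 mm across, 6 mm high; origin at the centre of its underside, axes as the jig's. The arm is at its mark when the pointer tip is at the same place along x as this origin; the band lies 65 to 120 mm beyond the pointer's home.
- stencil: Green plate 150 x 70 x 5 mm lying flat on the bench (120 g). Origin at the centre of its underside, x along its length, z up. Near its -x end the eye, 17 mm dia, at x = -55 mm; towards its +x end the dot cut-out, 44 mm dia, at x = 42 mm; a blue upright handle at x = -5 mm.
- stencil_grip (a point): Centre of the stencil's blue handle: a fin 30 mm long (stencil x), 14 mm thick (stencil y), 36 mm tall standing on the plate (its foot 5 mm and its top 41 mm above the plate's underside); this point is 23 mm above the underside. Same axes as the stencil; the eye's centre is 50 mm towards -x.
- stencil_eye (a point): Centre of the stencil's eye, at the plate's underside. Through hole 17 mm dia in 5 mm plate. Same axes as the stencil.
- paint_jar: Loose jar with yellow lid, 56 mm dia, 75 mm high. Origin at the centre of its underside. To be left alone.
- tape_roll: Loose tan roll of tape lying flat, 90 mm outer dia, 25 mm high. Origin at the centre of its underside. To be left alone.
- sanding_block: Loose orange sanding block 100 x 60 x 30 mm (x, y, z). Origin at the centre of its underside. To be left alone.
Mind the look-alikes: they are no part of the job. Of the things that look like the stencil, take the one that is farthest to the robot's right at the start.

How it is judged (in metres and radians):
On the way, in this order (a step that is already met when the one before it is completed fails the run):
1. the stencil lies flat on the bed with its eye over the post, pointing out along the arm, let go, the arm still home (horizontal distance between stencil_eye and post below 0.008 m and z of stencil_eye in the frame of post between -0.004 and 0.004 m and angle between stencil_grip's own z axis and vertical below 0.1 rad and angle between the x axis of stencil_grip and the x axis of post, either way round below 0.3 rad and x of stencil_grip in the frame of post above 0.03 m and contact force between the fingers and stencil below 0.3 N and x of pointer_tip in the frame of cursor below -0.05 m), for 0.3 s.
2. the arm is drawn out by the pull grip until the pointer stands over the red band, the stencil still on its post (horizontal distance between stencil_eye and post below 0.008 m and z of stencil_eye in the frame of post between -0.004 and 0.004 m and angle between stencil_grip's own z axis and vertical below 0.1 rad and angle between the x axis of stencil_grip and the x axis of post, either way round below 0.3 rad and x of stencil_grip in the frame of post above 0.03 m and contact force between the fingers and stencil below 0.3 N and x of pointer_tip in the frame of cursor between -0.006 and 0.006 m and contact force between the fingers and carriage above 1.5 N), for 0.3 s.
At the end, for the whole second after the job is handed in: Fingers hold the pull grip (over 1.5 N), arm at rest, pointer within 6 mm of the red band's middle; stencil untouched, flat (0.1 rad, 4 mm) on the bed, eye round the post (8 mm), pointing outward (0.3 rad); paint jar, tape roll and sanding block within 30 mm of their starts (all of step 2 and linear speed of carriage below 0.01 m/s and linear speed of stencil below 0.02 m/s and distance of each of paint_jar, tape_roll, sanding_block from where it was at the start of the episode below 0.03 m); the arm keeps its last pose, push and grip.
It fails at once if the paint jar is pushed more than 30 mm or tipped (distance of paint_jar from where it was at the start of the episode above 0.03 m or angle between paint_jar's own z axis and vertical above 0.5 rad).
It fails at once if the tape roll is pushed more than 30 mm or tipped (distance of tape_roll from where it was at the start of the episode above 0.03 m or angle between tape_roll's own z axis and vertical above 0.5 rad).
It fails at once if the sanding block is pushed more than 30 mm or tipped (distance of sanding_block from where it was at the start of the episode above 0.03 m or angle between sanding_block's own z axis and vertical above 0.5 rad).
It also fails if it takes over 58 s, if anything falls off the work surface, if the arm or the gripper's body presses on something with over 40 N, if the wrist force passes 120 N, or if a joint passes its speed limit or range.

ROBOT

A 6-joint arm with a two-finger parallel gripper is mounted at the origin on the work surface. World frame = base frame: x ahead of the robot, y to its left, z up, the work surface at z = 0. Lengths are in m, angles in degrees, forces in N, time in s.
With the tool pointing down it reaches from about 0.3 to 0.75 m from the base axis. Payload 8.5 kg.
Tool frame: the origin (TCP) lies on the centre line of the jaws, within the pads' length; the fingertips stand 17 mm ahead of it and the grasp point (between the pads) lies 2 mm behind it (env.tcp_to_tips is the distance from the TCP to the fingertips, in m); z points along the fingers, y is the line along which they close (so a half turn about z gives the same grasp; the last joint's range is limited). The gripper opens to 85 mm and grips with 20 to 120 N. Pads are 22 mm wide; open, the fingers measure 114 mm over their backs; the gripper's body (76 mm by 85 mm) begins 54 mm behind the grasp point. The pads swing forward as they close: fully open they stand 13 mm farther back than shut.
Start: joints at [-12.336, 21.807, 74.336, -0, 83.858, -12.336], TCP at [0.55, 0, 0.248] pointing down, gripper open.
Joint ranges: [-178.18, 178.18], [-50.72, 133.34], [12.68, 142.11], [-81.47, 261.47], [9.98, 163.14], [-165.26, 165.26]. Speed limits (degrees/s): [136.94, 136.94, 180, 180, 180, 180].

INTERFACE

Orientations are given as a 3x3 rotation matrix whose columns are the frame's x, y, z axes.
In Python, from rig import env gives the robot as it stands. The module is installed in compiled form; this text tells all that it offers.
- The arm moves only by the shell command python3 -m pendant 'ROWS' [FORCE]. ROWS is JSON, a list of rows, each a list of 7 numbers: the opening, from 0 (shut) to 1 (fully open), then the shift along the tool's x, y, z in m, then the turn, a rotation vector about the tool's x, y, z in rad. A call has 1 to 5 rows; each row is the pose to reach, as a shift and turn from the pose commanded when the call began, along the tool's axes at that moment; what a row does not reach only later rows make up. A row lasts 1/8 s, in which the tool goes at most 62.5 mm and 10.7 degrees, less where a joint would pass 70% of its speed; a pose out of reach is approached as far as the arm can. A call with a gripper value outside its range is refused whole. The fingers move at their own pace and stop on an object; FORCE is the grip in N (left out, the last holds). Time passes only in rows, so rows that repeat a pose let the fingers close. It gives the time, the measured TCP pose, the force, the opening and the grip force at its end, in the units of the state.
- env.observe(): the state, without advancing time (a new reading comes with each control period).
- env.get_image(name): name is "scene" or "side" or "wrist"; returns a dict with "image" (400x640x3 uint8, blue, green, red), "fx", "fy", "cx", "cy" (pixels), "k1" (the pictures are not rectified: a ray, as slopes to the right and down, at radius r is drawn at 1 + k1 r^2 times it, then the intrinsics apply), "pose" (4x4, takes a point from camera to world coordinates). Camera axes: x right, y up, looking along -z (the intrinsics and any distortion apply to the point x, -y, -z); pixel columns grow to the right and rows downward; lengths in m; the calibration is good to about 2 mm. A picture is of the moment at which its call begins. There is no depth.
- env.close_job(): hands the job in; it is judged then, once.
Trained networks look in the newest picture that a camera, given by its name, has taken for a name from the list of things; names that differ only in an ending like _2 or _b are one class to them, and where a whole thing is asked for, a point or a joint stands for the part that bears it (a point fixed in the world has none). Each returns a list of dicts, best first, with "conf" (0 to 1); they miss things now and then, are a little off and sometimes report something else, mostly with a low value. They report only what shows in the picture. A call takes as long as a camera call. They do not tell look-alikes from the thing itself.
- env.find_in(camera, thing): "bbox" ([centre column, centre row, width, height] in pixels, round what is visible of it).
- env.trace(camera, thing): "mask" (400x640 bool, what is visible of it) and "bbox" ([centre column, centre row, width, height] in pixels, round what is visible of it).
- env.tip_of(camera, thing): "centre" ([column, row] in pixels: a listed point, or the origin of a listed thing).
The state is a dict: "time_s": time; "q": joint angles; "qvel": joint speeds; "joint_efforts": joint torques, N m; "position": TCP position; "tool_rot": TCP orientation; "ft_force": force on the tool from outside, world axes, zero at the start; "wrist_torque": the same for the moment, N m; "grip_width": finger opening in m; "gripper_force": force on a finger pad.
Only numpy, scipy, OpenCV 4.12 (cv2) and the standard library are available. Lean on these libraries where they do the work, as an engineer would, in place of code of your own. Each camera call takes 0.05 s, during which the arm holds its last target. There are 200 camera calls.

## Working session

There is one attempt and no reset: what is moved stays moved. The work goes in short steps, Python scripts to look and compute and a shell command to move; the robot and the scene stay as the last step left them, time stands still between calls to the robot, and variables do not carry over. Pictures are saved under pics/ and viewed, at most 10 in all, crops included, and the job is handed in when it is done.

```bash
mkdir -p pics; cat > h.py <<'E'
import numpy as np, cv2
from rig import env
def ray(im,px):
    K=np.array([[im["fx"],0,im["cx"]],[0,im["fy"],im["cy"]],[0,0,1.]])
    u=cv2.undistortPoints(np.array([[px]],float),K,np.array([im["k1"],0,0,0.]))[0,0]
    T=np.array(im["pose"]); return T[:3,3],T[:3,:3]@np.array([u[0],-u[1],-1])
def at_z(im,px,z):
    o,d=ray(im,px); return o+d*(z-o[2])/d[2]
def tri(obs):
    A=np.zeros((3,3));b=np.zeros(3)
    for im,px in obs:
        o,d=ray(im,px);d=d/np.linalg.norm(d);P=np.eye(3)-np.outer(d,d);A+=P;b+=P@o
    p=np.linalg.solve(A,b)
    return p,[np.linalg.norm(np.cross(p-ray(i,x)[0],ray(i,x)[1]/np.linalg.norm(ray(i,x)[1]))) for i,x in obs]
E
python3 - <<'E'
from h import *
np.set_printoptions(precision=3,suppress=True)
ims={}
for c in("scene","side","wrist"):
    ims[c]=env.get_image(c); cv2.imwrite(f"pics/{c}0.png",ims[c]["image"])
Z=dict(pull_grip=.0875,post=.06,pointer_tip=.043,cursor=.03,stencil=0,stencil_grip=.023,stencil_eye=0,jig=0,paint_jar=0,tape_roll=0,sanding_block=0)
for t in Z:
    for c in ims:
        for d in env.tip_of(c,t)[:3]:
            print(t,c,round(d["conf"],2),np.round(d["centre"]),at_z(ims[c],d["centre"],Z[t]))
print(env.observe()["time_s"])
E
```

```text
pull_grip scene 0.95 [362. 255.] [ 0.634 -0.056  0.088]
pull_grip side 0.7 [362. 173.] [ 0.64  -0.044  0.087]
pull_grip wrist 0.82 [393. 250.] [ 0.634 -0.067  0.088]
post scene 0.69 [374. 253.] [ 0.628 -0.013  0.06 ]
post side 0.72 [354. 174.] [ 0.639 -0.009  0.06 ]
post wrist 0.82 [392. 190.] [ 0.635 -0.009  0.06 ]
pointer_tip scene 0.96 [369. 285.] [ 0.69  -0.072  0.043]
pointer_tip side 0.95 [376. 182.] [ 0.681 -0.073  0.043]
pointer_tip wrist 0.67 [436. 230.] [ 0.696 -0.063  0.043]
cursor scene 0.41 [393. 275.] [0.692 0.005 0.03 ]
cursor side 0.58 [358. 171.] [0.684 0.018 0.03 ]
cursor wrist 0.67 [439. 170.] [0.695 0.006 0.03 ]
stencil scene 0.65 [276. 245.] [ 0.434 -0.199  0.   ]
stencil scene 0.38 [363. 155.] [0.216 0.259 0.   ]
stencil side 0.75 [201. 206.] [0.205 0.26  0.   ]
stencil side 0.61 [349. 251.] [ 0.437 -0.202  0.   ]
stencil side 0.23 [244. 184.] [0.369 0.252 0.   ]
stencil wrist 0.81 [238. 305.] [ 0.44  -0.203  0.   ]
stencil wrist 0.73 [244. 332.] [ 0.445 -0.251  0.   ]
stencil_grip scene 0.76 [274. 244.] [ 0.445 -0.209  0.023]
stencil_grip scene 0.62 [365. 148.]
[... 308 characters left out ...]
cil_eye side 0.87 [367. 260.] [ 0.455 -0.262  0.   ]
stencil_eye side 0.24 [362. 177.] [0.696 0.008 0.   ]
jig scene 0.64 [336. 295.] [ 0.651 -0.14   0.   ]
jig side 0.72 [380. 207.] [ 0.638 -0.135  0.   ]
jig wrist 0.57 [372. 266.] [ 0.633 -0.138  0.   ]
paint_jar scene 0.42 [390. 180.] [0.376 0.257 0.   ]
paint_jar side 0.94 [247. 184.] [0.378 0.246 0.   ]
tape_roll scene 0.56 [359. 197.] [0.391 0.118 0.   ]
tape_roll scene 0.31 [333. 291.] [ 0.639 -0.141  0.   ]
tape_roll side 0.79 [271. 201.] [0.391 0.122 0.   ]
tape_roll wrist 0.21 [240. 305.] [ 0.443 -0.202  0.   ]
sanding_block scene 0.72 [189. 309.] [ 0.503 -0.465  0.   ]
sanding_block side 0.63 [430. 297.] [ 0.493 -0.469  0.   ]
1.8
```

View pics/wrist0.png

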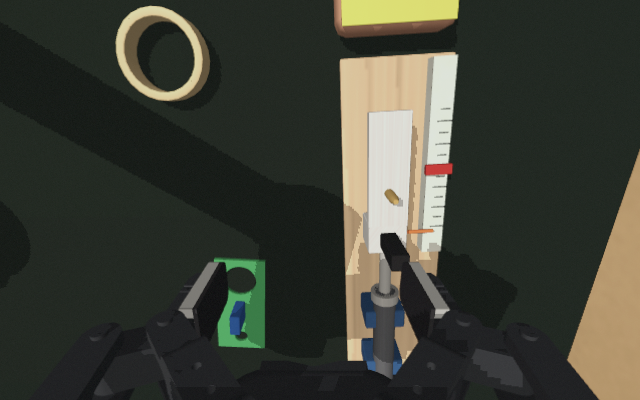

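View pics/scene0.png

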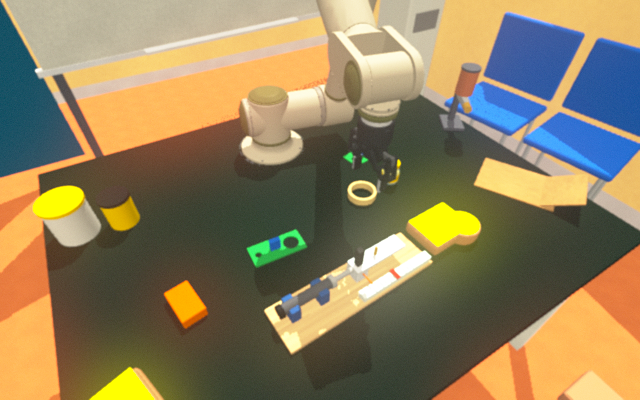

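```bash
python3 - <<'E'
from h import *
import pickle
np.set_printoptions(precision=4,suppress=True)
o=env.observe();print(o["tool_rot"],o["position"],o["grip_width"])
im=env.get_image("wrist");print(np.array(im["pose"]))
# jig yaw + stencil yaw from wrist edges
g=im["image"].astype(int)
m=((g[:,:,1]>g[:,:,0]+40)&(g[:,:,1]>g[:,:,2]+40)).astype(np.uint8); m[:,:200]=0;m[:,300:]=0
c=cv2.findContours(m,cv2.RETR_EXTERNAL,cv2.CHAIN_APPROX_NONE)[0];c=max(c,key=cv2.contourArea)[:,0]
print("stencil bbox",c.min(0),c.max(0))
r=[p for p in c if p[0]>=c[:,0].max()-2 and 265<p[1]<340]
W=np.array([at_z(im,p,.005)[:2] for p in r]);v=np.polyfit(W[:,1],W[:,0],1);print("right edge dx/dy",v)
for e in [[(437,60),(424,245)],[(457,57),(440,250)]]:
    W=[at_z(im,p,.03) for p in e];print("ruler",W[0][:2],W[1][:2],(W[0]-W[1])[0]/(W[0]-W[1])[1])
for e in [[(341,62),(347,270)]]:
    W=[at_z(im,p,.012) for p in e];print("base",W[0][:2],W[1][:2],(W[0]-W[1])[0]/(W[0]-W[1])[1])
for e in [[(368,112),(369,251)],[(412,111),(408,235)]]:
    W=[at_z(im,p,.06) for p in e];print("bed",W[0][:2],W[1][:2],(W[0]-W[1])[0]/(W[0]-W[1])[1])
E
```

```text
[[ 0.0001  1.     -0.    ]
 [ 1.     -0.0001  0.0001]
 [ 0.0001 -0.     -1.    ]] [ 0.55   -0.      0.2483] 0.08577934859463826
[[ 1.      0.0012 -0.0007  0.5509]
 [-0.0009  0.9461  0.324   0.0846]
 [ 0.001  -0.324   0.9461  0.3738]
 [ 0.      0.      0.      1.    ]]
stencil bbox [214 258] [264 347]
right edge dx/dy [0.0544 0.4899]
ruler [0.6787 0.1217] [ 0.6902 -0.0903] -0.05427462999140403
ruler [0.6989 0.1245] [ 0.7113 -0.0974] -0.055864342250144694
base [0.5812 0.1218] [ 0.5968 -0.1373] -0.06012528914901169
bed [0.6053 0.0716] [ 0.6153 -0.0827] -0.06485979343533643
bed [0.6489 0.0725] [ 0.6584 -0.0624] -0.07083405594598019
```

```bash
python3 -m pendant '[[0.6,-0.05,-0.03,0.02,0,0,0],[0.6,-0.1,-0.055,0.04,0,0,0],[0.6,-0.15,-0.08,0.06,0,0,0],[0.6,-0.205,-0.11,0.09,0,0,0.05],[0.6,-0.205,-0.11,0.09,0,0,0.05]]'
python3 - <<'E'
from h import *
np.set_printoptions(precision=4,suppress=True)
o=env.observe();print(o["tool_rot"],o["position"])
im=env.get_image("wrist");cv2.imwrite("pics/w1.png",im["image"])
Z=dict(stencil_grip=.023,stencil_eye=0,stencil=0,pull_grip=.0875,post=.06)
for t in Z:
    for d in env.tip_of("wrist",t)[:2]: print(t,round(d["conf"],2),np.round(d["centre"]),at_z(im,d["centre"],Z[t]))
E
```

```text
time_s: 2.48
position: [0.4382, -0.2071, 0.157]
tool_rot: [[0.055, 0.999, -0.002], [0.999, -0.055, 0.002], [0.001, -0.002, -1.0]]
ft_force: [0.3, 0.5, -0.4]
grip_width: 0.051
gripper_force: 0.0
[[ 0.0547  0.9985 -0.0024]
 [ 0.9985 -0.0547  0.0015]
 [ 0.0014 -0.0025 -1.    ]] [ 0.4382 -0.2071  0.157 ]
stencil_grip 0.64 [322. 194.] [ 0.4466 -0.2039  0.023 ]
stencil_eye 0.67 [319. 233.] [ 0.4422 -0.2529  0.    ]
stencil_eye 0.3 [321. 193.] [ 0.4459 -0.2099  0.    ]
stencil 0.57 [317. 187.] [ 0.4428 -0.2037  0.    ]
post 0.51 [535. 107.] [ 0.5976 -0.1371  0.06  ]
```

View pics/w1.png

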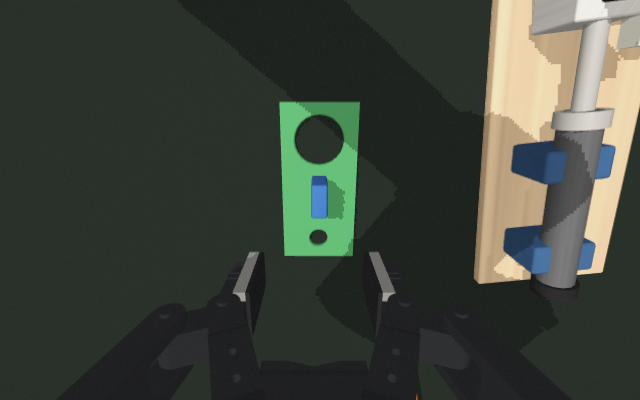

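```bash
python3 - <<'E'
from h import *
np.set_printoptions(precision=4,suppress=True)
im=env.get_image("wrist")
for p in [(280,102),(360,101),(353,256),(285,256)]: print(at_z(im,p,.005))
C=[at_z(im,p,.005) for p in [(280,102),(360,101),(353,256),(285,256)]]
c=sum(C)/4;v=(C[0]+C[1]-C[2]-C[3])/2;L=np.linalg.norm(v);x=v/L;print("ctr",c,"L",L,x,"W",np.linalg.norm(C[0]-C[1]),"grip",c-.005*x,"eye",c-.055*x)
print("eye", at_z(im,(318.5,237.5),.004),"dot",at_z(im,(319.5,139),.003))
E
```

```text
[ 0.4167 -0.1214  0.005 ]
[ 0.4866 -0.124   0.005 ]
[ 0.4795 -0.2763  0.005 ]
[ 0.4091 -0.2728  0.005 ]
ctr [ 0.448  -0.1986  0.005 ] L 0.15204388288553627 [0.0486 0.9988 0.    ] W 0.06992730112859176 grip [ 0.4477 -0.2036  0.005 ] eye [ 0.4453 -0.2535  0.005 ]
eye [ 0.4447 -0.2539  0.004 ] dot [ 0.4499 -0.1552  0.003 ]
```

```bash
python3 -m pendant '[[0.6,0.002,0.0076,0.05,0,0,0],[0.6,0.002,0.0076,0.1,0,0,0],[0.6,0.002,0.0076,0.129,0,0,0],[0.6,0.002,0.0076,0.13,0,0,0],[0.3,0.002,0.0076,0.13,0,0,0]]' 50
python3 -m pendant '[[0,0,0,0,0,0,0],[0,0,0,0,0,0,0],[0,0,0,0,0,0,0],[0,0,0,0,0,0,0]]' 50
```

```text
time_s: 3.45
position: [0.4484, -0.2034, 0.0295]
tool_rot: [[0.049, 0.999, 0.002], [0.999, -0.049, -0.001], [-0.001, 0.002, -1.0]]
ft_force: [0.5, -0.4, 0.6]
grip_width: 0.0345
gripper_force: 0.0
time_s: 3.95
position: [0.4481, -0.2036, 0.0298]
tool_rot: [[0.05, 0.999, 0.002], [0.999, -0.05, -0.001], [-0.001, 0.002, -1.0]]
ft_force: [-0.9, 1.3, 5.9]
grip_width: 0.0129
gripper_force: 49.8
```

```bash
python3 -m pendant '[[0,0,0,-0.05,0,0,0],[0,0,0,-0.1,0,0,0],[0,0.035,0.015,-0.13,0,0,-0.03],[0,0.08,0.035,-0.13,0,0,-0.06],[0,0.115,0.05,-0.13,0,0,-0.09]]'
python3 -m pendant '[[0,0.0325,0.015,0,0,0,-0.018],[0,0.0325,0.015,0,0,0,-0.018],[0,0.0325,0.015,0,0,0,-0.018]]'
python3 - <<'E'
from h import *
np.set_printoptions(precision=4,suppress=True)
ims={}
Z=dict(post=.06,pull_grip=.0875,pointer_tip=.043,cursor=.03,stencil_grip=0,stencil_eye=.122)
for c in("wrist","scene","side"):
    ims[c]=env.get_image(c);cv2.imwrite(f"pics/{c}2.png",ims[c]["image"])
for t in Z:
    ob=[]
    for c in ims:
        for d in env.tip_of(c,t)[:2]:
            print(t,c,round(d["conf"],2),np.round(d["centre"]),at_z(ims[c],d["centre"],Z[t]))
E
```

```text
time_s: 4.58
position: [0.5039, -0.0895, 0.1597]
tool_rot: [[-0.041, 0.999, 0.002], [0.999, 0.041, -0.001], [-0.001, 0.002, -1.0]]
ft_force: [0.1, -0.4, -2.7]
grip_width: 0.0135
gripper_force: 49.4
time_s: 4.95
position: [0.5168, -0.0583, 0.1587]
tool_rot: [[-0.058, 0.998, 0.0], [0.998, 0.058, -0.0], [-0.0, 0.0, -1.0]]
ft_force: [-0.3, 0.3, -2.4]
grip_width: 0.0131
gripper_force: 49.3
post wrist 0.76 [470. 161.] [ 0.6326 -0.0112  0.06  ]
post wrist 0.28 [423. 268.] [ 0.6135 -0.1041  0.06  ]
post scene 0.7 [375. 252.] [ 0.6279 -0.0075  0.06  ]
post scene 0.69 [334. 211.] [ 0.4513 -0.0178  0.06  ]
post side 0.91 [353. 174.] [ 0.6377 -0.0062  0.06  ]
pull_grip wrist 0.56 [476. 249.] [ 0.6363 -0.0705  0.0875]
pull_grip scene 0.9 [357. 256.] [ 0.6302 -0.0703  0.0875]
pull_grip side 0.83 [364. 179.] [ 0.624  -0.0694  0.0875]
pointer_tip wrist 0.92 [516. 221.] [ 0.6927 -0.064   0.043 ]
pointer_tip scene 0.72 [372. 284.] [ 0.6918 -0.0625  0.043 ]
pointer_tip scene 0.66 [334. 291.] [ 0.6625 -0.1535  0.043 ]
pointer_tip side 0.72 [377. 179.] [ 0.6936 -0.0646  0.043 ]
cursor wrist 0.82 [532. 135.] [0.6942 0.0079 0.03  ]
cursor scene 0.43 [397. 276.] [0.6999 0.0098 0.03  ]
cursor side 0.42 [359. 170.] [0.6897 0.016  0.03  ]
stencil_grip wrist 0.6 [314. 277.] [ 0.5242 -0.1566  0.    ]
stencil_grip scene 0.75 [335. 209.] [0.3965 0.0226 0.    ]
stencil_grip scene 0.49 [394. 179.] [0.3773 0.2713 0.    ]
stencil_grip side 0.94 [338. 176.] [0.6385 0.0645 0.    ]
stencil_grip side 0.84 [201. 199.] [0.2218 0.2875 0.    ]
stencil_eye wrist 0.59 [313. 329.] [ 0.521  -0.1176  0.122 ]
stencil_eye scene 0.8 [355. 159.] [0.3469 0.1198 0.122 ]
stencil_eye scene 0.73 [317. 224.] [ 0.5158 -0.1153  0.122 ]
stencil_eye side 0.93 [353. 190.] [ 0.5343 -0.1126  0.122 ]
stencil_eye side 0.6 [214. 208.] [0.1839 0.1011 0.122 ]
```

View pics/wrist2.png

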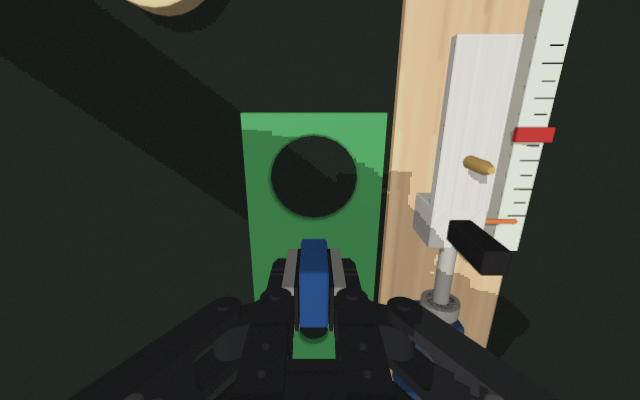

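```bash
python3 - <<'E'
from h import *
np.set_printoptions(precision=4,suppress=True)
im=env.get_image("wrist");o=env.observe();print(o["position"],o["tool_rot"][0])
g=im["image"]
# brass mask
hsv=cv2.cvtColor(g,cv2.COLOR_BGR2HSV)
m=cv2.inRange(hsv,(12,120,60),(28,255,255));mm=np.zeros_like(m);mm[145:185,455:500]=m[145:185,455:500]
p=cv2.findNonZero(mm)[:,0];print("brass",p.min(0),p.max(0),len(p))
print("minrect",cv2.minAreaRect(p))
for n,px,z in [("foot",(468,162),.06),("top",(488.5,169),.09),("bedL far",(453,35),.06),("bedR far",(524,36),.06),("gripTop",(496,263),.115),("dot",(314,176),.127),("eye",(314,334),.127)]: print(n,at_z(im,px,z))
for p in [(241,113),(387,113)]: print(at_z(im,p,.127))
cv2.imwrite("pics/crop.png",cv2.resize(g[130:290,400:560],None,fx=3.7,fy=3.7,interpolation=2))
E
```

```text
[ 0.517  -0.0579  0.1583] [-0.058   0.9983 -0.    ]
brass [464 157] [494 174] 353
minrect ((478.95892333984375, 166.10960388183594), (31.601112365722656, 12.874526023864746), 20.556045532226562)
foot [ 0.631  -0.0119  0.06  ]
top [ 0.6295 -0.0105  0.09  ]
bedL far [0.6024 0.0708 0.06  ]
bedR far [0.649  0.0728 0.06  ]
gripTop [ 0.6339 -0.0652  0.115 ]
dot [ 0.5158 -0.0124  0.127 ]
eye [ 0.5218 -0.1164  0.127 ]
[0.4778 0.0175 0.127 ]
[0.5501 0.0217 0.127 ]
```

View pics/crop.png

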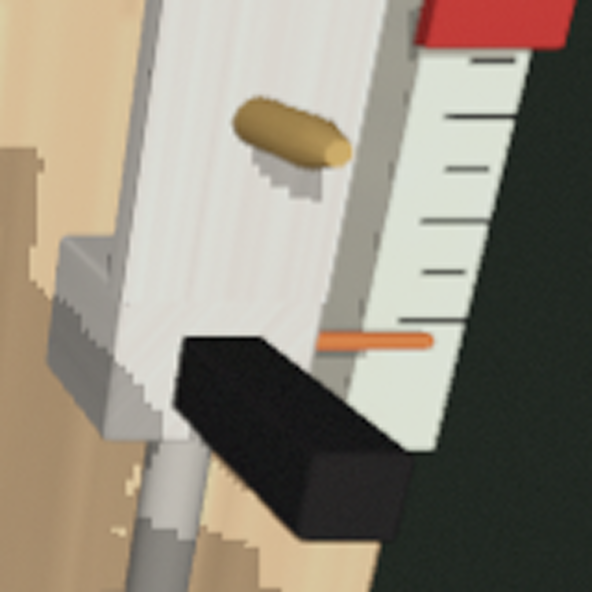

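```bash
python3 -m pendant '[[0,0.025,0.035,0,0,0,0],[0,0.05,0.07,0,0,0,0],[0,0.075,0.1,0,0,0,0],[0,0.0894,0.1164,0.015,0,0,0],[0,0.0894,0.1164,0.033,0,0,0]]'
python3 -m pendant '[[0,0,0,0,0,0,0],[0,0,0,0,0,0,0]]'
python3 - <<'E'
from h import *
np.set_printoptions(precision=4,suppress=True)
o=env.observe();print(o["position"],o["tool_rot"][0])
I=[]
for c in("scene","side"):
    im=env.get_image(c)
    for t in("stencil_eye","post","stencil_grip"):
        for d in env.tip_of(c,t)[:2]: print(c,t,d["conf"],d["centre"],at_z(im,d["centre"],{"stencil_eye":.095,"post":.06,"stencil_grip":.118}[t]))
    u=(345,225) if c=="scene" else (345,165)
    I.append(cv2.resize(im["image"][u[1]-65:u[1]+85,u[0]-60:u[0]+140],None,fx=2,fy=2,interpolation=2) if c=="scene" else cv2.resize(im["image"][100:250,270:470],None,fx=2,fy=2,interpolation=2))
I=[cv2.resize(i,(780,580)) for i in I]
cv2.imwrite("pics/chk.png",cv2.resize(np.hstack(I),(800,297)))
w=env.get_image("wrist");cv2.imwrite("pics/w3.png",w["image"])
E
```

```text
time_s: 6.68
position: [0.629, 0.0393, 0.1247]
tool_rot: [[-0.06, 0.998, 0.001], [0.998, 0.06, 0.0], [-0.0, 0.001, -1.0]]
ft_force: [-0.1, -0.0, -1.7]
grip_width: 0.0129
gripper_force: 49.5
time_s: 6.92
position: [0.6283, 0.0378, 0.1261]
tool_rot: [[-0.058, 0.998, 0.001], [0.998, 0.058, -0.0], [-0.0, 0.001, -1.0]]
ft_force: [0.7, 0.3, -1.1]
grip_width: 0.0135
gripper_force: 49.4
[0.6283 0.0378 0.1261] [-0.0577  0.9983  0.0009]
scene stencil_eye 0.88 [354.0, 160.2] [0.3236 0.1356 0.095 ]
scene stencil_eye 0.74 [374.5, 246.8] [ 0.6332 -0.0198  0.095 ]
scene post 0.79 [375.5, 251.6] [ 0.6267 -0.0063  0.06  ]
scene stencil_grip 0.76 [362.6, 150.0] [0.3182 0.1699 0.118 ]
scene stencil_grip 0.72 [388.4, 231.9] [0.6263 0.025  0.118 ]
side stencil_eye 0.96 [213.8, 211.4] [0.1879 0.1161 0.095 ]
side stencil_eye 0.7 [270.1, 202.6] [0.3344 0.0345 0.095 ]
side post 0.57 [353.4, 175.2] [ 0.6333 -0.0137  0.06  ]
side post 0.44 [270.5, 201.7] [0.3561 0.0679 0.06  ]
side stencil_grip 0.9 [342.4, 157.2] [0.621  0.0273 0.118 ]
side stencil_grip 0.88 [202.1, 197.6] [0.183  0.1672 0.118 ]
```

View pics/chk.png

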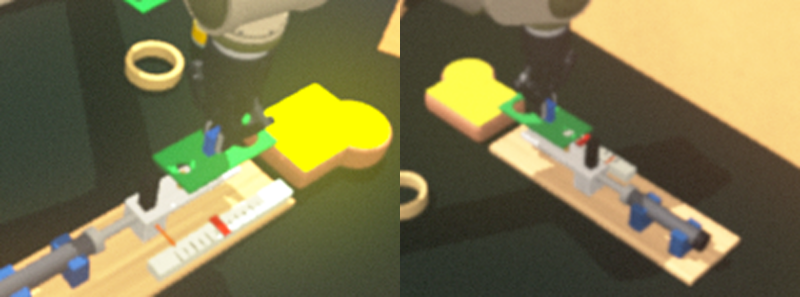

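View pics/w3.png

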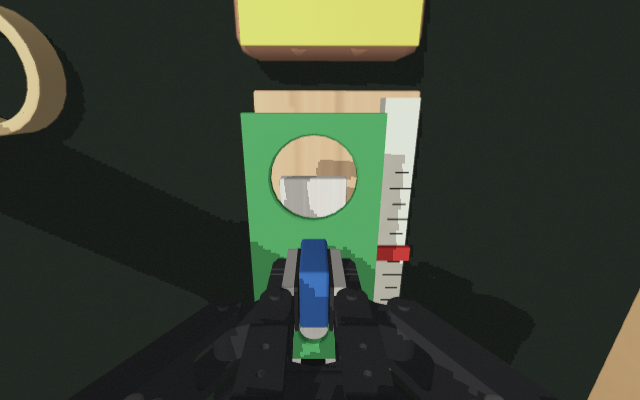

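```bash
python3 - <<'E'
from h import *
np.set_printoptions(precision=4,suppress=True)
im=env.get_image("wrist")
for p in [(281,178),(347,178)]: print(at_z(im,p,.06))
cv2.imwrite("pics/crop2.png",cv2.resize(im["image"][310:370,274:354],None,fx=6,fy=6,interpolation=2))
E
python3 -m pendant '[[0,0,0,0.012,0,0,0],[0,0,0,0.022,0,0,0],[0,0,0,0.022,0,0,0]]'
```

```text
[0.6062 0.0725 0.06  ]
[0.6488 0.0749 0.06  ]
time_s: 7.8
position: [0.6275, 0.0381, 0.1019]
tool_rot: [[-0.058, 0.998, -0.003], [0.998, 0.058, 0.0], [0.0, -0.003, -1.0]]
ft_force: [-0.4, -0.2, -1.9]
grip_width: 0.013
gripper_force: 49.5
```

View pics/crop2.png

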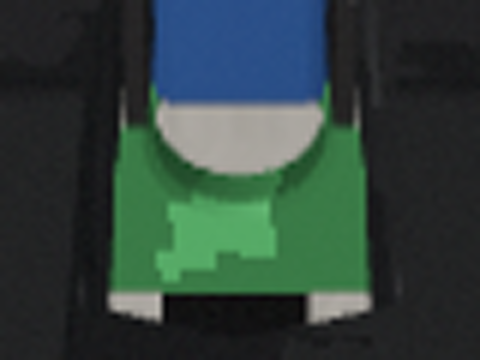

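```bash
python3 -m pendant '[[0,0,0,0.008,0,0,0],[0,0,0,0.0115,0,0,0],[0,0,0,0.0115,0,0,0]]'
python3 -m pendant '[[0.15,0,0,0,0,0,0],[0.3,0,0,0,0,0,0],[0.45,0,0,0,0,0,0],[0.45,0,0,0,0,0,0]]'
```

```text
time_s: 8.18
position: [0.628, 0.0381, 0.0915]
tool_rot: [[-0.058, 0.998, -0.0], [0.998, 0.058, 0.0], [0.0, -0.0, -1.0]]
ft_force: [-0.3, -1.4, -1.3]
grip_width: 0.0133
gripper_force: 49.5
time_s: 8.68
position: [0.6281, 0.038, 0.092]
tool_rot: [[-0.058, 0.998, 0.0], [0.998, 0.058, -0.0], [-0.0, 0.0, -1.0]]
ft_force: [-0.5, 0.2, -0.4]
grip_width: 0.0386
gripper_force: 0.0
```

```bash
python3 -m pendant '[[0.45,0,0,-0.03,0,0,0],[0.45,0,0,-0.08,0,0,0],[0.45,-0.05,0,-0.08,0,0,0],[0.45,-0.1045,0,-0.08,0,0,0],[0.45,-0.1045,0,-0.08,0,0,0]]'
python3 - <<'E'
from h import *
np.set_printoptions(precision=4,suppress=True)
o=env.observe();print(o["position"])
im=env.get_image("wrist");cv2.imwrite("pics/w4.png",im["image"])
for t,z in dict(pull_grip=.0875,post=.06,stencil_eye=.06,stencil_grip=.083,pointer_tip=.043,cursor=.03).items():
    for d in env.tip_of("wrist",t)[:1]: print(t,round(d["conf"],2),np.round(d["centre"]),at_z(im,d["centre"],z))
E
```

```text
time_s: 9.3
position: [0.6342, -0.0697, 0.1717]
tool_rot: [[-0.054, 0.999, 0.0], [0.999, 0.054, -0.001], [-0.001, 0.0, -1.0]]
ft_force: [0.4, 0.1, -0.3]
grip_width: 0.0386
gripper_force: 0.0
[ 0.6342 -0.0697  0.1717]
pull_grip 0.64 [314. 216.] [ 0.6353 -0.0682  0.0875]
post 0.59 [316. 134.] [ 0.6338 -0.0108  0.06  ]
stencil_eye 0.89 [315. 139.] [ 0.6334 -0.0148  0.06  ]
stencil_grip 0.97 [315.  62.] [0.6305 0.0368 0.083 ]
pointer_tip 0.64 [379. 195.] [ 0.6928 -0.0626  0.043 ]
cursor 0.56 [386. 112.] [0.6922 0.0071 0.03  ]
```

View pics/w4.png

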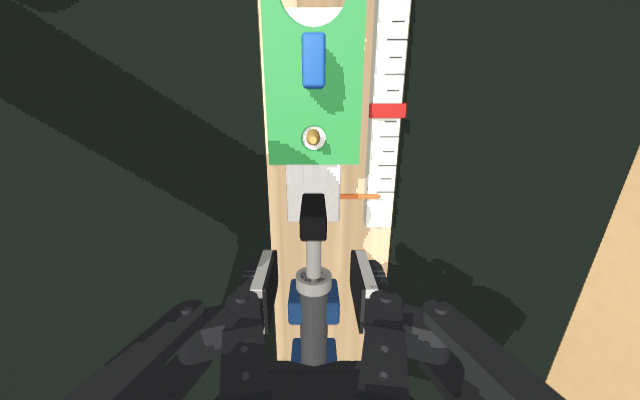

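```bash
python3 -m pendant '[[0.45,0,0,0.03,0,0,0],[0.45,0,0,0.06,0,0,0],[0.45,0,0,0.077,0,0,0],[0.45,0,0,0.077,0,0,0],[0.2,0,0,0.077,0,0,0]]'
python3 -m pendant '[[0,0,0,0,0,0,0],[0,0,0,0,0,0,0],[0,0,0,0,0,0,0]]' 80
python3 - <<'E'
from h import *
np.set_printoptions(precision=4,suppress=True)
im=env.get_image("wrist");cv2.imwrite("pics/w5.png",im["image"]);o=env.observe();R=o["tool_rot"]
tx=np.array(R)[:,0];print(o["position"],tx)
w=cv2.imread("pics/w4.png")
hsv=cv2.cvtColor(im["image"],cv2.COLOR_BGR2HSV)
def blob(lo,hi):
    m=cv2.inRange(hsv,lo,hi);n,l,s,c=cv2.connectedComponentsWithStats(m)
    for k in np.argsort(-s[1:,4])[:3]+1: print(lo,s[k],c[k])
blob((0,170,110),(4,255,255));blob((7,140,120),(14,255,255))
for t,z in dict(pointer_tip=.043,cursor=.03,post=.06,stencil_eye=.06).items():
    for d in env.tip_of("wrist",t)[:1]: 
        p=at_z(im,d["centre"],z);print(t,round(d["conf"],2),np.round(d["centre"]),p,"along",p@tx)
E
```

```text
time_s: 10.28
position: [0.6347, -0.0663, 0.096]
tool_rot: [[-0.058, 0.998, 0.002], [0.998, 0.058, -0.001], [-0.001, 0.002, -1.0]]
ft_force: [-0.0, 0.4, 0.8]
grip_width: 0.0215
gripper_force: 0.0
time_s: 10.65
position: [0.6336, -0.0663, 0.0963]
tool_rot: [[-0.058, 0.998, -0.001], [0.998, 0.058, -0.0], [-0.0, -0.001, -1.0]]
ft_force: [-6.2, 0.3, 3.5]
grip_width: 0.017
gripper_force: 79.7
[ 0.6336 -0.0664  0.0963] [-0.058   0.9983 -0.0005]
(0, 170, 110) [392 112   5  19  74] [393.8108 122.0405]
(0, 170, 110) [435 130   7   2   7] [438.     130.8571]
(0, 170, 110) [442 123   1   3   3] [442. 124.]
(7, 140, 120) [351 234  53   6 308] [376.1851 236.5097]
pointer_tip 0.88 [405. 239.] [ 0.694  -0.0647  0.043 ] along -0.10482224921795055
cursor 0.66 [416. 121.] [0.6929 0.0084 0.03  ] along -0.031871427753291846
post 0.57 [317. 155.] [ 0.6331 -0.0105  0.06  ] along -0.0472295091351466
stencil_eye 0.59 [313. 158.] [ 0.6315 -0.0124  0.06  ] along -0.04900632070464045
```

```bash
python3 -m pendant '[[0,0.01,0,0,0,0,0],[0,0.025,0,0,0,0,0],[0,0.04,0,0,0,0,0],[0,0.055,0,0,0,0,0],[0,0.066,0,0,0,0,0]]'
python3 -m pendant '[[0,0.002,0,0,0,0,0],[0,0.002,0,0,0,0,0],[0,0.002,0,0,0,0,0],[0,0.002,0,0,0,0,0]]'
cat > m.py <<'E'
from h import *
np.set_printoptions(precision=4,suppress=True)
o=env.observe();tx=np.array(o["tool_rot"])[:,0];print(o["time_s"],o["position"],tx,o["ft_force"])
for c in("wrist","side","scene"):
    im=env.get_image(c)
    cv2.imwrite(f"pics/{c}6.png",im["image"])
    a={}
    for t,z in dict(pointer_tip=.043,cursor=.03,post=.06,stencil_eye=.06).items():
        for d in env.tip_of(c,t)[:1]:
            p=at_z(im,d["centre"],z);a[t]=p@tx;print(c,t,round(d["conf"],2),np.round(d["centre"],1),p,"along",p@tx)
E
python3 m.py
python3 - <<'E'
import cv2
w=cv2.imread("pics/wrist6.png");cv2.imwrite("pics/fin.png",cv2.resize(w[20:320,230:530],(600,600)))
E
```

```text
time_s: 11.52
position: [0.6299, -0.0013, 0.0963]
tool_rot: [[-0.058, 0.998, -0.0], [0.998, 0.058, -0.003], [-0.003, -0.0, -1.0]]
ft_force: [-5.2, -7.7, 3.4]
grip_width: 0.0168
gripper_force: 79.5
time_s: 12.02
position: [0.6298, 0.0001, 0.0962]
tool_rot: [[-0.058, 0.998, -0.0], [0.998, 0.058, -0.003], [-0.003, -0.0, -1.0]]
ft_force: [-5.9, -7.4, 2.9]
grip_width: 0.017
gripper_force: 79.6
12.025 [0.6298 0.0001 0.0962] [-0.0575  0.9983 -0.0026] [-5.9051 -7.4192  2.8537]
wrist pointer_tip 0.7 [401.9 240.6] [0.6886 0.0001 0.043 ] along -0.03961014270132936
wrist cursor 0.96 [404.3 222.3] [0.6927 0.0078 0.03  ] along -0.03215624611431397
wrist post 0.66 [317.9 157.4] [0.6302 0.0547 0.06  ] along 0.01815620881845063
wrist stencil_eye 0.71 [315. 158.] [0.6286 0.0543 0.06  ] along 0.017833861291337124
side pointer_tip 0.66 [363.1 171.6] [ 0.6841 -0.0084  0.043 ] along -0.04790330939685192
side cursor 0.36 [360.8 169.8] [0.6959 0.014  0.03  ] along -0.02615721746651033
side post 0.73 [338.  166.6] [0.6251 0.0526 0.06  ] along 0.016410336987386354
side stencil_eye 0.87 [342.  165.3] [0.6396 0.0486 0.06  ] along 0.011596076846843382
scene pointer_tip 0.95 [393.6 270.3] [0.6875 0.0067 0.043 ] along -0.033003917405838516
scene cursor 0.5 [396.7 273.5] [0.693  0.0148 0.03  ] along -0.02514452199723323
scene post 0.65 [392.7 238.8] [0.6158 0.059  0.06  ] along 0.023305141782186976
scene stencil_eye 0.94 [393.  243.7] [0.6292 0.049  0.06  ] along 0.012576413126325235
```

View pics/fin.png

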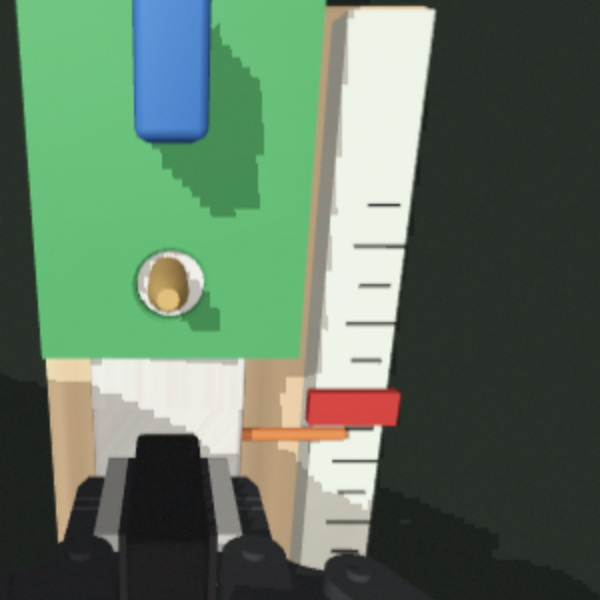

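```bash
python3 - <<'E'
from h import *
im=env.get_image("wrist");tx=np.array(env.observe()["tool_rot"])[:,0]
g=im["image"];print(g[208:244,400].tolist())
for n,p,z in [("lo",(405,232.3),.036),("up.03",(407,215),.03),("up.036",(407,215),.036),("needle",(402,237),.043)]: print(n,at_z(im,p,z)@tx)
E
```

```text
[[235, 246, 240], [235, 246, 240], [236, 246, 240], [236, 246, 240], [236, 246, 240], [220, 229, 229], [136, 144, 183], [41, 44, 147], [51, 54, 178], [68, 72, 214], [68, 72, 215], [68, 73, 215], [67, 72, 215], [68, 73, 215], [68, 73, 215], [69, 73, 215], [67, 71, 214], [67, 72, 215], [66, 72, 215], [67, 71, 214], [68, 71, 214], [67, 71, 214], [68, 72, 214], [68, 72, 214], [108, 117, 204], [133, 150, 186], [68, 119, 202], [83, 140, 226], [90, 152, 234], [91, 154, 234], [87, 148, 232], [95, 148, 224], [180, 202, 221], [234, 246, 240], [234, 246, 240], [234, 245, 240]]
lo -0.036885034121324524
up.03 -0.026784848390991364
up.036 -0.024437320757073135
needle -0.03701398900403737
```

```bash
python3 -m pendant '[[0,0.003,0,0,0,0,0],[0,0.0065,0,0,0,0,0],[0,0.0065,0,0,0,0,0],[0,0.0065,0,0,0,0,0],[0,0.0065,0,0,0,0,0]]'
python3 m.py | grep -v s[ic]
python3 - <<'E'
from h import *
im=env.get_image("wrist");tx=np.array(env.observe()["tool_rot"])[:,0]
h=cv2.cvtColor(im["image"],cv2.COLOR_BGR2HSV)
for n,lo,hi,z in[("red",(0,160,190),(5,255,255),.036),("needle",(8,120,150),(16,255,255),.043)]:
    m=cv2.inRange(h,lo,hi)[200:260,340:440];p=cv2.findNonZero(m)[:,0]+[340,200]
    print(n,p.min(0),p.max(0),[round(float(at_z(im,(400,r),z)@tx),4) for r in(p[:,1].min()-.5,p[:,1].mean(),p[:,1].max()+.5)])
E
```

```text
time_s: 13.45
position: [0.6295, 0.0066, 0.0963]
tool_rot: [[-0.058, 0.998, -0.0], [0.998, 0.058, -0.003], [-0.003, -0.0, -1.0]]
ft_force: [-5.1, -7.3, 3.3]
grip_width: 0.0173
gripper_force: 79.6
13.45 [0.6295 0.0066 0.0963] [-0.0575  0.9983 -0.0027] [-5.0632 -7.3063  3.3322]
wrist pointer_tip 0.64 [312.8 160.1] [0.6273 0.0561 0.043 ] along 0.019841066798109645
wrist cursor 0.36 [319.1  50.9] [0.6275 0.1164 0.03  ] along 0.08007444423920741
wrist post 0.61 [317.7 157.8] [0.6297 0.0609 0.06  ] along 0.024392927111664096
wrist stencil_eye 0.86 [310.9 161.7] [0.6262 0.0586 0.06  ] along 0.022281497481095255
red [384 226] [428 240] [-0.0255, -0.0301, -0.0366]
needle [351 233] [403 240] [-0.0274, -0.0304, -0.0331]
```

```bash
python3 -m pendant '[[0,0,0,0,0,0,0],[0,0,0,0,0,0,0],[0,0,0,0,0,0,0],[0,0,0,0,0,0,0]]'; python3 -c "
from rig import env
print(env.close_job())"
```

```text
time_s: 14.75
position: [0.6295, 0.0065, 0.0963]
tool_rot: [[-0.057, 0.998, -0.0], [0.998, 0.057, -0.003], [-0.003, -0.0, -1.0]]
ft_force: [-6.2, -8.5, 2.8]
grip_width: 0.0168
gripper_force: 79.6
the job is handed in; nothing more can be done
None
```

The job is handed in at about 15 s of the 58 s: the stencil lies on the bed with its eye over the post, and the gripper holds the arm out with the pointer measured about 1 mm from the red band's middle; the judge's verdict was not shown.

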